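# Square up the swing fence of the cutting jig

### The arm

A 6-joint arm with a two-finger parallel gripper is mounted at the origin on the work surface. World frame = base frame: x ahead of the robot, y to its left, z up, the work surface at z = 0. Lengths are in m, angles in rad, forces in N, time in s.
With the tool pointing down it reaches from about 0.25 to 0.775 m from the base axis. Payload 4 kg.
Tool frame: the origin (TCP) lies on the centre line of the jaws, within the pads' length; the fingertips stand 14 mm ahead of it and the grasp point (between the pads) lies 5 mm behind it (robot.tcp_to_tips is the distance from the TCP to the fingertips, in m); z points along the fingers, y is the line along which they close (so a half turn about z gives the same grasp; the last joint's range is limited). The gripper opens to 94 mm and grips with 3 to 60 N. Pads are 16 mm wide; open, the fingers measure 119 mm over their backs; the gripper's body (75 mm by 177 mm) begins 78 mm behind the grasp point.
Start: joints at [-1.38, 0.087, 1.371, -0, 1.684, -0.103], TCP at [0.159, -0.526, 0.22] pointing down, gripper open.
Joint ranges: [-3.1, 3.1], [-0.76, 2.03], [0.27, 2.55], [-1.08, 4.22], [0.17, 2.65], [-2.57, 2.57]. Speed limits (rad/s): [2.79, 2.79, 3.14, 3.14, 3.14, 3.14].

### API

Orientations are given as [roll, pitch, yaw] about the fixed x, y, z axes, in that order (R = Rz(yaw) Ry(pitch) Rx(roll)).
In Python, from bench import robot gives the robot as it stands.
- The arm moves only by the tool carry_out, never from a script. Its argument "increments" is a list of rows, each a list of 3 entries, a list of its own where there are three numbers: the closure in counts, from 0 (fully open) to 255 (shut), then the shift along the tool's x, y, z in mm, then the turn about the tool's z in degrees. In form: [[fingers, [dx, dy, dz], twist], ...]. A call has 1 to 8 rows; each row shifts and turns the commanded pose from where the row before left it, along the tool's axes as they then stand; what a row does not reach is not made up. A row lasts 1/10 s, in which the tool goes at most 50 mm and 8.59 degrees, less where a joint would pass 70% of its speed; a pose out of reach is approached as far as the arm can. A call with a gripper value outside its range is refused whole. The fingers move at their own pace and stop on an object; the grip force is fixed at half the most. Time passes only in rows, so rows that do not move let the fingers close. It gives the time, the measured TCP pose, the force, the opening and the grip force at its end, in the units of the state.
- robot.get_obs(): the state, without advancing time (a new reading comes with each control period).
- robot.snapshot(name): name is "side" or "top"; returns the picture (480x640x3 uint8, blue, green, red); there is no depth.
- robot.get_calibration(name): a dict with "vfov" (degrees; the focal length in pixels is half the picture's height over the tangent of half this angle, whatever the lens; pixels are square), "cx", "cy" (the principal point, pixels), "k1" (the pictures are not rectified: a ray, as slopes to the right and down, at radius r is drawn at 1 + k1 r^2 times it, then the intrinsics apply), "T" (4x4, takes a point from camera to world coordinates). Camera axes: x right, y down, z forward; pixel columns grow to the right and rows downward; lengths in m; the calibration is good to about 2 mm. A picture is of the moment at which its call begins. get_calibration takes no time and is no camera call.
- robot.close_job(): hands the job in; it is judged then, once.
The state is a dict: "time": time; "joint_positions": joint angles; "qvel": joint speeds; "joint_torque": joint torques, N m; "tool_pos": TCP position; "ee_rot": TCP orientation; "wrist_force": force on the tool from outside, world axes, zero at the start; "wrist_torque": the same for the moment, N m; "width": finger opening in m; "finger_force": force on a finger pad.
Only numpy, scipy, OpenCV 4.12 (cv2) and the standard library are available. Lean on these libraries where they do the work, as an engineer would, in place of code of your own. Each camera call takes 0.05 s, during which the arm holds its last target. There are 200 camera calls.

### The job

Take the engineer's square off the cork mat and press it into the corner of the cutting jig, with its stock flush along the fixed back fence and the edge of its blade flush along the swing fence, so that the leaning swing fence is trued to a right angle. Keep it pressed gently but firmly against both fences for a full second to see that neither shows a gap, never pushing hard, then draw it away without disturbing the fence, lay it flat on the cork mat again and let go. Leave the brass weight, the knife and the tin where they are.

Things in the scene. Friction and masses are not known exactly. Their poses are not given: they have to be found in the camera images.
- jig: Angle-cutting jig fixed to the table: plywood board 300 (its x) x 340 (its y) x 12 mm with two aluminium fences, 19 mm high, on top. Origin: centre of the board's underside, on the table; z up. Place, yaw (within 0.25 rad) and side of the table vary.
- back_fence: Fixed, rigid back fence on the jig's board: aluminium bar 30 x 336 x 19 mm along the jig's y. Origin: centre of its underside, on the board's top, at jig x = +120 mm. Its working face looks to the jig's -x, at jig x = +105 mm. Its top is 31 mm above the table and clear.
- swing_fence: Swing fence: aluminium bar 230 x 36 x 19 mm on the board, turning about a vertical bolt. Origin: on the bolt's axis at the board's top (jig x +35, y +103 mm). Along its own x it runs from +48 mm (22 mm short of the back fence) to -182 mm; its working face looks to its -y, 18 mm from the origin. A red knob stands on it at x = -152 mm, 43 mm above the board.
- swing_end (a point): Middle of the swing fence's working face at its robot-side end, at the board's top (fence x = -182, y = -18 mm). The fence starts leaning inwards (this end towards the jig's -y) by 0.05 to 0.11 rad from square, so the blade's tip meets it first. A friction of about 0.2 N m in the bolt holds it where it is left; it turns 0.26 rad either way.
- square: Steel engineer's square, about 0.8 kg, lying on its stock on the mat, yaw within 0.8 rad of the jig's. Origin: centre of the stock's underside. The dark stock is 28 (x) x 110 (y) x 30 (z) mm; its outer face, x = +14 mm, goes against the back fence. Centre of mass at x = -7, y = +4 mm. Grip the stock across its 28 mm with fingertips 21 mm above its underside, to clear the 19 mm fences.
- heel (a point): Outer corner of the square, at its underside (square x = +14, y = +55 mm); goes to the jig's corner. The bright blade, 25 mm wide and 3 mm thick, runs from the stock to square x = -136 mm, at heights 13.5 to 16.5 mm; its outer edge, at y = +55 mm in line with the stock's end, goes against the swing fence.
- weight: Brass pattern weight 52 mm across, 48 mm high, standing on the robot-side -y corner of the jig's board; leave alone.
- knife: Skiving knife, wooden handle and steel blade, 160 mm long, 18 mm high, lying along the cork mat's -y edge; leave alone. Origin near the handle's front end, at its underside.
- tin: Steel tin 80 mm across, 75 mm high, standing on the table to the left; leave alone.
- corner (a point): Where the two working faces meet when the fence is square, at the board's top: jig x = +105, y = +85 mm, 12 mm above the table; axes as the jig's.
- mat: Cork mat fixed on the table, 220 (x) x 260 (y) x 4 mm; origin: centre of its underside. It lies on the other side from the jig; place and yaw (within 0.25 rad) vary.
There are look-alikes about, which are no part of the job. What is shaped like the square but orange or turquoise is not meant.

How it is judged:
On the way:
1. the held square is pressed flush against both fences (2 N or more on each) with the swing fence at a right angle (contact force between square and back_fence above 2 N and contact force between square and swing_fence above 2 N and angle between the x axis of each of square, swing_fence and the x axis of jig, either way round below 0.015 rad and contact force between the fingers and square above 2 N), for 0.8 s.
At the end, for the whole second after the job is handed in: The swing fence stands at right angles to the back fence within 0.015 rad (under 1 degree); the square lies flat and still on the cork mat, the middle of its stock within 100 mm of the mat's centre each way, released (angle between the x axis of swing_fence and the x axis of jig, either way round below 0.015 rad and x of square in the frame of mat between -0.1 and 0.1 m and y of square in the frame of mat between -0.1 and 0.1 m and z of square in the frame of mat below 0.008 m and angle between square's own z axis and vertical below 0.05 rad and linear speed of square below 0.02 m/s); the robot touches nothing.
It fails at once if the square is pushed against a fence with more than 25 N (contact force between square and back_fence above 25 N or contact force between square and swing_fence above 25 N).
It fails at once if the swing fence is pushed by the gripper instead of the square (contact force between the fingers and swing_fence above 2 N).
It fails at once if the brass weight, the knife or the tin is moved more than 30 mm (distance of any of weight, knife, tin from where it was at the start of the episode above 0.03 m).
It also fails if it takes over 69 s, if anything falls off the work surface, if the arm or the gripper's body presses on something with over 40 N, if the wrist force passes 120 N, or if a joint passes its speed limit or range.

## Working session

There is one attempt and no reset: what is moved stays moved. The work goes in short steps, Python scripts to look and compute and a tool call to move; the robot and the scene stay as the last step left them, time stands still between calls to the robot, and variables do not carry over. Pictures are saved under pics/ and viewed, at most 10 in all, crops included, and the job is handed in when it is done.

Besides the shell and the picture viewer there is one more tool, called after ">>>" as name(argument=value, ...), one argument or row to a line, values as JSON. carry_out: Moves the arm, as the interface text tells. Its arguments: {"type":"object","properties":{"increments":{"type":"array","items":{"type":"array"}}},"required":["increments"]}

```bash
mkdir -p pics; ls; cat > h.py <<'E'
import numpy as np, cv2
from bench import robot
def snap(n,f):
    im=robot.snapshot(n); cv2.imwrite('pics/'+f,im); return im
def ray(n,px):
    c=robot.get_calibration(n); f=240/np.tan(np.radians(c['vfov'])/2)
    d=(np.atleast_2d(px).astype(float)-[c['cx'],c['cy']])/f
    u=d.copy()
    for _ in range(30): u=d/(1+c['k1']*(u**2).sum(1,keepdims=True))
    T=np.array(c['T']); v=np.c_[u,np.ones(len(u))]@T[:3,:3].T
    return T[:3,3],v
def onz(n,px,z):
    o,v=ray(n,px); return o+v*((z-o[2])/v[:,2])[:,None]
E
python3 - <<'E'
from h import *
snap('top','t0.png');snap('side','s0.png')
for n in('top','side'):print(robot.get_calibration(n))
print(robot.get_obs())
E
```

```text
pics
{'vfov': 55.40733074836927, 'cx': 309.56171742230555, 'cy': 234.86019445587672, 'k1': 0.034539312718107125, 'T': array([[ 0.02115319, -0.99504761,  0.09712262,  0.35239717],
       [-0.99963561, -0.02267955, -0.01463871,  0.0257139 ],
       [ 0.01676891, -0.09677757, -0.99516476,  1.13536126],
       [ 0.        ,  0.        ,  0.        ,  1.        ]])}
{'vfov': 49.49263798176717, 'cx': 317.0226799038095, 'cy': 235.06361066581772, 'k1': -0.014696643941448942, 'T': array([[-0.76411098, -0.40404351,  0.50287499, -0.25222591],
       [-0.64473407,  0.45263121, -0.61598943,  0.85834369],
       [ 0.02126962, -0.79490492, -0.60636109,  0.89187025],
       [ 0.        ,  0.        ,  0.        ,  1.        ]])}
{'time': 0.1, 'joint_positions': array([-1.38006796e+00,  8.78723165e-02,  1.37209208e+00,  1.68385366e-05,
        1.68359831e+00, -1.03072956e-01]), 'qvel': array([-0.0004127 ,  0.00126895, -0.00385418, -0.00019808,  0.00143392,
        0.00028206]), 'joint_torque': array([ 1.37240851e-03, -3.41251016e+01, -3.03302228e+01,  7.19697587e-02,
        3.04116053e-02, -9.89714840e-05]), 'tool_pos': array([ 0.15920267, -0.52596911,  0.2184316 ]), 'ee_rot': array([-3.13963479e+00, -2.19345205e-04,  2.93802988e-01]), 'wrist_force': array([ 0.77184302, -0.40588971, -0.21927062]), 'wrist_torque': array([ 0.05359079, -0.0037458 , -0.00956499]), 'finger_force': 0.0, 'width': 0.0937290438612809}
```

View pics/t0.png

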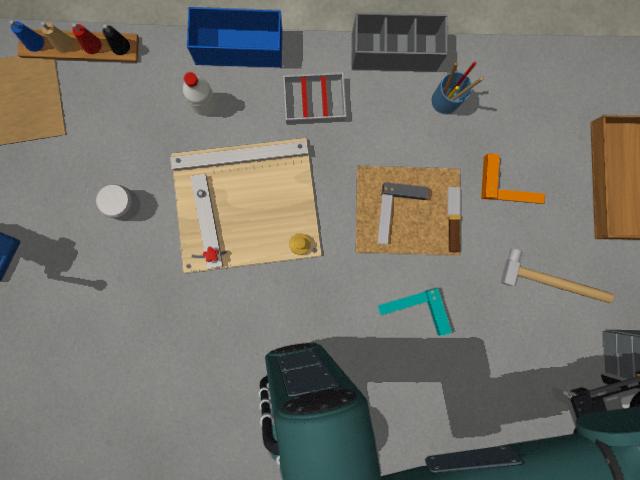

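View pics/s0.png

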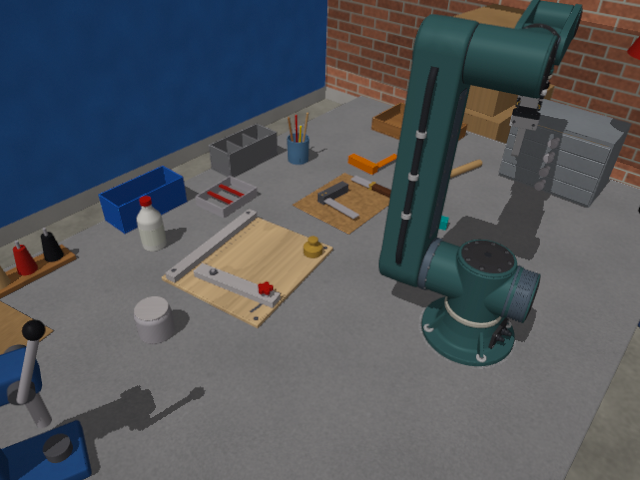

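Candidates: the steel square with the dark stock on the mat (stock ~(408,191), blade ~(386,218)), the orange one (495,180) and the turquoise one (432,305). The one on the mat fits: it has a dark stock and bright blade and lies on cork. I'll confirm it in an enlarged crop.

```bash
python3 - <<'E'
from h import *
im=cv2.imread('pics/t0.png')
a=cv2.resize(im[155:265,345:475],None,fx=5,fy=5,interpolation=cv2.INTER_CUBIC)
cv2.imwrite('pics/c1.png',a)
b=cv2.resize(im[130:280,160:330],None,fx=4,fy=4,interpolation=cv2.INTER_CUBIC)
cv2.imwrite('pics/c2.png',b)
E
```

```text
(no output)
```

View pics/c1.png

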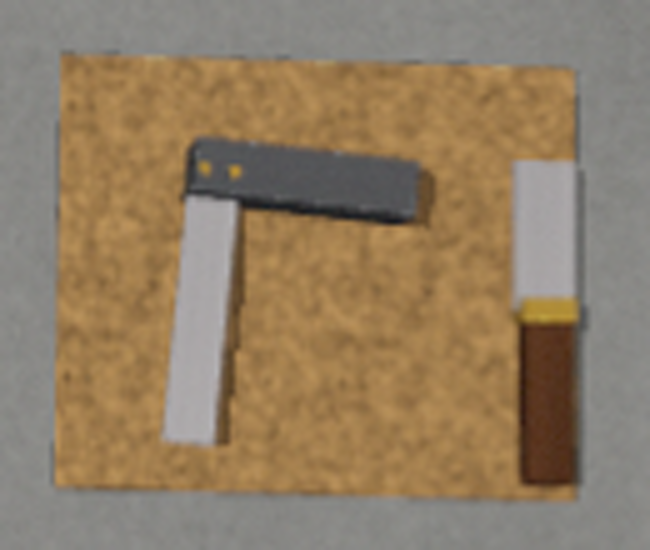

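View pics/c2.png

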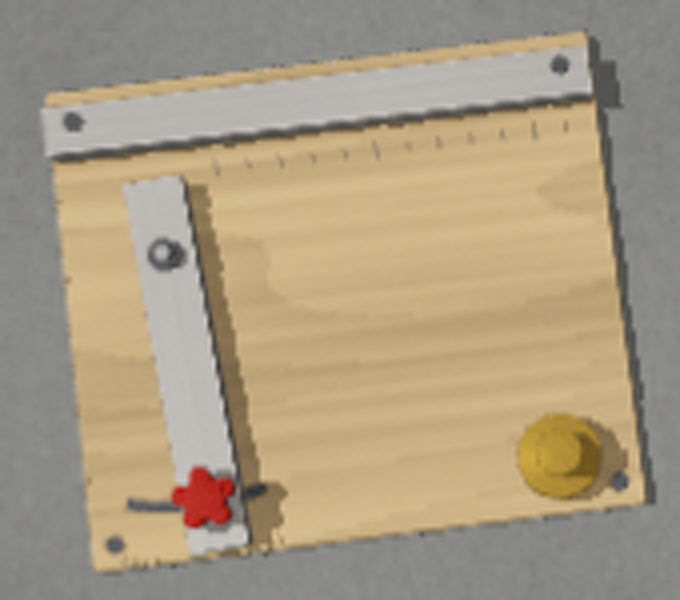

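The crop confirms it: a dark stock with two brass rivets and a bright blade running towards the robot, heel at about crop (192,138), i.e. px (383,183). In the jig crop, the back fence runs along the top, the swing fence (left) leans inward at its robot end, and the weight sits at px (300,244).

```bash
python3 - <<'E'
from h import *
im=cv2.imread('pics/t0.png')
def rect(roi,cond,z,name):
    x0,y0,x1,y1=roi; k=4
    b=cv2.resize(im[y0:y1,x0:x1],None,fx=k,fy=k,interpolation=cv2.INTER_CUBIC)
    h=cv2.cvtColor(b,cv2.COLOR_BGR2HSV).astype(int)
    m=cond(h).astype(np.uint8)
    m=cv2.morphologyEx(cv2.morphologyEx(m,cv2.MORPH_OPEN,np.ones((9,9))),cv2.MORPH_CLOSE,np.ones((15,15)))
    c=max(cv2.findContours(m,0,1)[0],key=cv2.contourArea)[:,0].astype(float)
    p=(c+.5)/k-.5+[x0,y0]
    w=onz('top',p,z)[:,:2]
    r=cv2.minAreaRect((w*1000).astype(np.float32))
    q=cv2.boxPoints(r)
    print(name,np.round(r[0],1),np.round(r[1],1)); 
    for i in range(2):
        d=q[i+1]-q[i];print('   edge len %.1f ang %.4f'%(np.hypot(*d),np.arctan2(d[1],d[0])%np.pi))
    print(np.round(q,1).tolist()); return w
bright=lambda h:(h[...,1]<45)&(h[...,2]>165)
rect((165,135,315,172),bright,.031,'back')
rect((185,170,230,245),bright,.031,'swing(cut)')
rect((380,190,410,250),bright,.0205,'blade')
rect((375,175,440,203),lambda h:(h[...,1]<70)&(h[...,2]>55)&(h[...,2]<135),.034,'stock')
rect((345,155,475,265),lambda h:(h[...,1]>90)&(h[...,2]>60),.004,'mat')
rect((160,130,330,280),lambda h:(h[...,1]>50)&(h[...,2]>100),.012,'board')
rect((275,220,330,265),lambda h:(h[...,1]>150)&(h[...,2]>60),.03,'weight')
def P(l,off,k,z):print(np.round(1000*onz('top',[((a+.5)/k-.5+off[0],(b+.5)/k-.5+off[1]) for a,b in l],z)[:,:2],1).tolist())
P([(50,155),(592,95),(42,108),(588,42)],(160,130),4,.031)
P([(183,178),(247,541),(124,185),(190,552)],(160,130),4,.031)
P([(200,138),(418,160),(412,212)],(345,155),5,.034)
P([(188,197),(240,200),(215,443),(163,440)],(345,155),5,.0205)
P([(95,573),(650,503),(589,35)],(160,130),4,.012)
E
```

```text
back [654.7 186.9] [ 29.8 335.5]
   edge len 335.5 ang 1.7173
   edge len 29.8 ang 0.1465
[[615.5, 350.6000061035156], [664.4000244140625, 18.799999237060547], [693.9000244140625, 23.100000381469727], [644.9000244140625, 355.0]]
swing(cut) [515.4 267.2] [178.2  35.6]
   edge len 35.6 ang 1.7908
   edge len 178.2 ang 0.2200
[[424.6000061035156, 265.1000061035156], [432.3999938964844, 230.39999389648438], [606.2999877929688, 269.29998779296875], [598.5, 304.0]]
blade [ 505.  -172.7] [ 26.7 119.3]
   edge len 119.3 ang 3.0510
   edge len 26.7 ang 1.4802
[[444.3999938964844, -180.60000610351562], [563.2000122070312, -191.39999389648438], [565.5999755859375, -164.8000030517578], [446.79998779296875, -154.0]]
stock [ 574.7 -222.2] [112.9  30.8]
   edge len 30.8 ang 3.0525
   edge len 112.9 ang 1.4817
[[554.2999877929688, -277.0], [585.0, -279.79998779296875], [595.0999755859375, -167.3000030517578], [564.4000244140625, -164.60000610351562]]
mat [ 531.7 -236.4] [260.5 219. ]
   edge len 219.0 ang 3.1373
   edge len 260.5 ang 1.5665
[[421.70001220703125, -366.20001220703125], [640.7000122070312, -367.1000061035156], [641.7999877929688, -106.5999984741211], [422.79998779296875, -105.69999694824219]]
board [513.3 165.6] [257.7 340.9]
   edge len 340.9 ang 1.7170
   edge len 257.7 ang 0.1462
[[361.0, 315.5], [410.70001220703125, -21.799999237060547], [665.5999755859375, 15.800000190734863], [616.0, 353.0]]
weight [438.1  33.4] [49.2 47.9]
   edge len 47.9 ang 1.5928
   edge len 49.2 ang 0.0220
[[413.0, 56.79999923706055], [414.0, 8.899999618530273], [463.29998779296875, 10.0], [462.20001220703125, 57.900001525878906]]
[[615.5, 348.3], [662.1, 18.5], [644.6, 354.5], [695.4, 21.7]]
[[603.5, 267.3], [382.9, 219.7], [598.2, 302.8], [375.7, 253.4]]
[[593.8, -171.7], [585.3, -278.7], [559.4, -275.7]]
[[566.9, -168.4], [566.0, -194.2], [445.0, -182.4], [445.9, -156.9]]
[[362.2, 314.0], [412.0, -22.8], [705.8, 21.1]]
```

>>> carry_out(
  increments=[
    [0,[0,0,0],-8.5],
    [0,[0,0,0],-8.5],
    [0,[0,0,0],-8.5],
    [0,[0,0,0],-8.5],
    [0,[0,0,0],-8.5],
    [0,[0,0,0],-8.5],
    [0,[0,0,0],-8.5],
    [0,[0,0,0],-8.5],
  ],
)

```text
time: 0.9
tool_pos: [0.1592, -0.5261, 0.2188]
ee_rot: [-3.141, -0.001, 1.487]
wrist_force: [0.8, -0.6, -0.2]
width: 0.0938
finger_force: 0.0
```

>>> carry_out(
  increments=[
    [0,[28,32,0],0],
    [0,[28,32,0],0],
    [0,[28,32,0],0],
    [0,[28,32,0],0],
    [0,[28,32,0],0],
    [0,[28,32,0],0],
    [0,[28,32,0],0],
    [0,[28,32,0],0],
  ],
)

```text
time: 1.7
tool_pos: [0.4354, -0.325, 0.219]
ee_rot: [-3.141, -0.0, 1.481]
wrist_force: [-0.3, 0.2, 0.1]
width: 0.0941
finger_force: 0.0
```

>>> carry_out(
  increments=[
    [0,[29,33,0],0],
    [0,[29,33,0],0],
    [0,[29,33,10],0],
    [0,[29,33,20],0],
    [0,[0,0,20],0],
    [0,[0,0,20],0],
    [0,[0,0,0],0],
    [0,[0,0,0],0],
  ],
)

```text
time: 2.5
tool_pos: [0.5759, -0.2227, 0.149]
ee_rot: [-3.14, -0.001, 1.481]
wrist_force: [0.1, -0.1, 0.7]
width: 0.0937
finger_force: 0.0
```

>>> carry_out(
  increments=[
    [0,[3,0,30],0],
    [0,[0,0,30],0],
    [0,[0,0,25],0],
    [0,[0,0,15],0],
    [0,[0,0,8],0],
    [0,[0,0,0],0],
    [0,[0,0,0],0],
  ],
)

```text
time: 3.2
tool_pos: [0.5775, -0.2204, 0.0432]
ee_rot: [3.139, 0.001, 1.48]
wrist_force: [0.2, -0.4, 0.2]
width: 0.0942
finger_force: 0.0
```

```bash
python3 - <<'E'
from h import *
im=snap('top','t1.png');s=snap('side','s1.png')
a=cv2.resize(im[140:280,330:490],None,fx=2.5,fy=2.5,interpolation=cv2.INTER_CUBIC)
b=cv2.resize(s[140:260,280:440],None,fx=2.5,fy=2.5,interpolation=cv2.INTER_CUBIC)
cv2.imwrite('pics/c3.png',np.hstack([a[:300],b]))
E
```

```text
(no output)
```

View pics/c3.png

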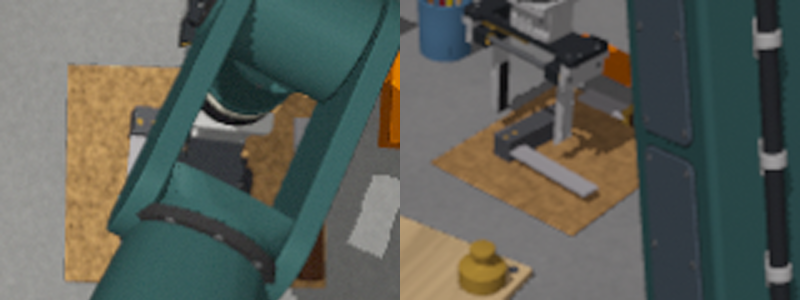

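The fingers straddle the stock: the near finger is at crop (565,110) in the side view, and the blade and weight are untouched. Next I lower to the grip height and close.

>>> carry_out(
  increments=[
    [0,[1,-1,4],0],
    [0,[0,0,0],0],
    [100,[0,0,0],0],
    [200,[0,0,0],0],
    [255,[0,0,0],0],
    [255,[0,0,0],0],
    [255,[0,0,0],0],
    [255,[0,0,0],0],
  ],
)

```text
time: 4.1
tool_pos: [0.5757, -0.2188, 0.0375]
ee_rot: [3.142, 0.0, 1.481]
wrist_force: [0.6, -0.3, -1.1]
width: 0.0494
finger_force: 0.0
```

>>> carry_out(
  increments=[
    [255,[0,0,0],0],
    [255,[0,0,0],0],
    [255,[0,0,0],0],
    [255,[0,0,0],0],
  ],
)

```text
time: 4.5
tool_pos: [0.5769, -0.2188, 0.038]
ee_rot: [3.139, 0.0, 1.481]
wrist_force: [3.8, -0.6, -0.2]
width: 0.0277
finger_force: 30.0
```

>>> carry_out(
  increments=[
    [255,[0,0,-10],0],
    [255,[0,0,-20],0],
    [255,[0,0,-30],0],
    [255,[0,0,-30],0],
    [255,[0,0,-10],-6.8],
    [255,[0,0,0],-6.7],
    [255,[0,0,0],0],
    [255,[0,0,0],0],
  ],
)

```text
time: 5.3
tool_pos: [0.5741, -0.2181, 0.1352]
ee_rot: [-3.137, -0.003, 1.714]
wrist_force: [0.2, -0.6, -8.7]
width: 0.0279
finger_force: 30.0
```

>>> carry_out(
  increments=[
    [255,[20,5,0],0],
    [255,[40,9,0],0],
    [255,[40,9,0],0],
    [255,[40,9,0],0],
    [255,[40,9,0],0],
    [255,[40,9,0],0],
    [255,[40,9,0],0],
    [255,[40,9,0],0],
  ],
)

```text
time: 6.1
tool_pos: [0.5983, 0.0895, 0.1359]
ee_rot: [-3.138, 0.0, 1.714]
wrist_force: [0.5, -0.1, -7.5]
width: 0.0276
finger_force: 30.0
```

>>> carry_out(
  increments=[
    [255,[40,9,0],0],
    [255,[40,9,0],0],
    [255,[20,5,0],0],
    [255,[0,0,0],0],
    [255,[0,0,0],0],
    [255,[0,0,0],0],
  ],
)

```text
time: 6.7
tool_pos: [0.6072, 0.1892, 0.1364]
ee_rot: [-3.139, 0.001, 1.715]
wrist_force: [0.1, -0.3, -7.6]
width: 0.0275
finger_force: 30.0
```

>>> carry_out(
  increments=[
    [255,[0,0,25],0],
    [255,[0,0,25],0],
    [255,[0,0,20],0],
    [255,[0,0,10],0],
    [255,[0,0,6],0],
    [255,[0,0,0],0],
    [255,[0,0,0],0],
    [255,[0,0,0],0],
  ],
)

```text
time: 7.5
tool_pos: [0.6088, 0.1904, 0.0532]
ee_rot: [3.139, -0.0, 1.716]
wrist_force: [-0.5, 0.3, -8.9]
width: 0.0274
finger_force: 30.0
```

```bash
python3 - <<'E'
from h import *
im=snap('top','t2.png');s=snap('side','s2.png')
a=cv2.resize(im[130:280,160:320],None,fx=2.5,fy=2.5,interpolation=cv2.INTER_CUBIC)
b=cv2.resize(s[190:340,150:310],None,fx=2.5,fy=2.5,interpolation=cv2.INTER_CUBIC)
cv2.imwrite('pics/c4.png',np.hstack([a,b]))
for _ in range(5):
    robot.snapshot('top');o=robot.get_obs();print(np.round(o['tool_pos']*1000,1),np.round(o['ee_rot'],4),np.round(o['wrist_force'],1),np.round(o['wrist_torque'],2))
E
```

```text
[608.3 190.4  52.5] [ 3.1397 -0.      1.7163] [-0.4 -0.5 -7.8] [-0.07 -0.15  0.03]
[608.1 190.4  52.2] [3.1403 0.     1.7163] [ 0.5  0.3 -7.8] [-0.01 -0.14  0.06]
[608.  190.4  52. ] [3.1407 0.     1.7164] [-0.1  0.9 -8.9] [ 0.   -0.09 -0.02]
[607.9 190.4  51.8] [3.1410e+00 1.0000e-04 1.7163e+00] [-0.6 -0.3 -8.2] [-0.02 -0.11 -0.08]
[607.8 190.3  51.6] [3.1413e+00 1.0000e-04 1.7164e+00] [-0.5  0.4 -8.8] [-0.06 -0.15 -0.03]
```

View pics/c4.png

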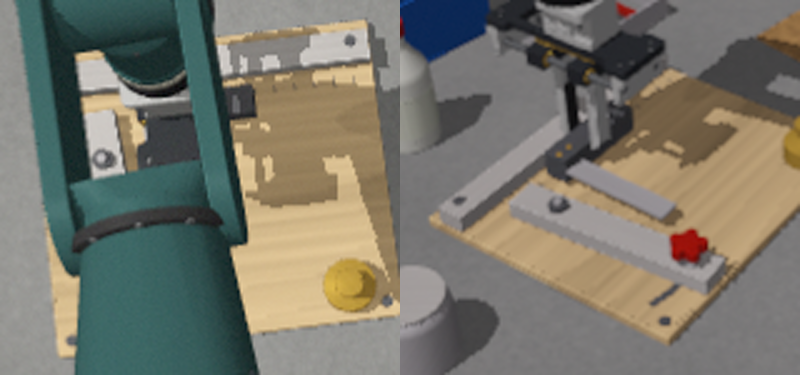

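The square is inside the corner with both gaps open: the stock end is near crop (565,165) in the side view, and the blade is parallel to the leaning fence. Now I lower the last few millimetres and close most of the gap.

>>> carry_out(
  increments=[
    [255,[0,0,2],0],
    [255,[0,0,1.5],0],
    [255,[6,4,0],0],
    [255,[6,4,0],0],
    [255,[0,2,0],0],
    [255,[0,0,0],0],
    [255,[0,0,0],0],
    [255,[0,0,0],0],
  ],
)

```text
time: 8.65
tool_pos: [0.6158, 0.2034, 0.0479]
ee_rot: [-3.141, 0.0, 1.716]
wrist_force: [-0.3, -1.2, -7.5]
width: 0.0276
finger_force: 30.0
```

>>> carry_out(
  increments=[
    [255,[0,1,0],0],
    [255,[0,1,0],0],
    [255,[0,1,0],0],
    [255,[0,0,0],0],
    [255,[0,0,0],0],
    [255,[0,0,0],0],
  ],
)

```text
time: 9.25
tool_pos: [0.6188, 0.204, 0.0479]
ee_rot: [-3.142, 0.0, 1.716]
wrist_force: [-0.4, -0.5, -7.3]
width: 0.0273
finger_force: 30.0
```

>>> carry_out(
  increments=[
    [255,[0,1,0],0],
    [255,[0,0.5,0],0],
    [255,[0,0.5,0],0],
    [255,[0,0,0],0],
    [255,[0,0,0],0],
  ],
)

```text
time: 9.75
tool_pos: [0.6209, 0.2043, 0.0479]
ee_rot: [-3.142, 0.0, 1.716]
wrist_force: [-0.5, -0.2, -7.4]
width: 0.0281
finger_force: 30.0
```

>>> carry_out(
  increments=[
    [255,[0,0.5,0],0],
    [255,[0,0.5,0],0],
    [255,[0,0,0],0],
    [255,[0,0,0],0],
  ],
)

```text
time: 10.15
tool_pos: [0.6218, 0.2044, 0.0479]
ee_rot: [-3.142, 0.0, 1.716]
wrist_force: [-0.7, 0.0, -7.9]
width: 0.0274
finger_force: 30.0
```

>>> carry_out(
  increments=[
    [255,[0,0.5,0],0],
    [255,[0,0,0],0],
    [255,[0,0,0],0],
  ],
)

```text
time: 10.45
tool_pos: [0.6223, 0.2045, 0.0479]
ee_rot: [-3.142, 0.0, 1.716]
wrist_force: [0.0, -0.0, -8.5]
width: 0.0274
finger_force: 30.0
```

>>> carry_out(
  increments=[
    [255,[0,0.5,0],0],
    [255,[0,0,0],0],
    [255,[0,0,0],0],
  ],
)

```text
time: 10.75
tool_pos: [0.6227, 0.2046, 0.0479]
ee_rot: [-3.141, 0.0, 1.716]
wrist_force: [-1.1, -0.3, -7.5]
width: 0.0278
finger_force: 29.9
```

>>> carry_out(
  increments=[
    [255,[0,0.5,0],0],
    [255,[0,0,0],0],
    [255,[0,0,0],0],
  ],
)

```text
time: 11.05
tool_pos: [0.6228, 0.2045, 0.0479]
ee_rot: [-3.14, 0.0, 1.716]
wrist_force: [-2.8, -1.0, -7.1]
width: 0.0277
finger_force: 29.9
```

>>> carry_out(
  increments=[
    [255,[0,0.5,0],0],
    [255,[0,0,0],0],
    [255,[0,0,0],0],
  ],
)

```text
time: 11.35
tool_pos: [0.6229, 0.2045, 0.0479]
ee_rot: [-3.139, 0.0, 1.716]
wrist_force: [-4.8, -1.2, -5.2]
width: 0.0278
finger_force: 29.9
```

>>> carry_out(
  increments=[
    [255,[1,0,0],0],
    [255,[1,0,0],0],
    [255,[1,0,0],0],
    [255,[1,0,0],0],
    [255,[0,0,0],0],
    [255,[0,0,0],0],
  ],
)

```text
time: 11.95
tool_pos: [0.6225, 0.2076, 0.0471]
ee_rot: [-3.139, 0.002, 1.716]
wrist_force: [-3.6, -3.7, -8.0]
width: 0.0274
finger_force: 29.9
```

>>> carry_out(
  increments=[
    [255,[0.5,0,0],0],
    [255,[0.5,0,0],0],
    [255,[0.5,0,0],0],
    [255,[0,0,0],0],
    [255,[0,0,0],0],
  ],
)

```text
time: 12.45
tool_pos: [0.6222, 0.2091, 0.047]
ee_rot: [-3.139, 0.002, 1.716]
wrist_force: [-4.5, -3.7, -7.3]
width: 0.028
finger_force: 29.9
```

>>> carry_out(
  increments=[
    [255,[0.5,0,0],0],
    [255,[0.5,0,0],0],
    [255,[0.5,0,0],0],
    [255,[0.5,0,0],0],
    [255,[0,0,0],0],
    [255,[0,0,0],0],
  ],
)

```text
time: 13.05
tool_pos: [0.6219, 0.2111, 0.047]
ee_rot: [-3.139, 0.002, 1.716]
wrist_force: [-3.9, -3.3, -8.2]
width: 0.0278
finger_force: 29.9
```

>>> carry_out(
  increments=[
    [255,[0.5,0,0],0],
    [255,[0.5,0,0],0],
    [255,[0.5,0,0],0],
    [255,[0,0,0],0],
    [255,[0,0,0],0],
  ],
)

```text
time: 13.55
tool_pos: [0.6219, 0.2116, 0.047]
ee_rot: [-3.139, 0.004, 1.716]
wrist_force: [-4.0, -5.9, -7.5]
width: 0.0278
finger_force: 29.9
```

```bash
python3 - <<'E'
from h import *
s=snap('side','s3.png')
s2=cv2.imread('pics/s2.png')
f=lambda s:cv2.resize(s[225:315,155:290],None,fx=5.9,fy=5.9,interpolation=cv2.INTER_CUBIC)
cv2.imwrite('pics/c5.png',f(s))
def red(s):
    h=cv2.cvtColor(s,cv2.COLOR_BGR2HSV); m=((h[...,0]<8)|(h[...,0]>172))&(h[...,1]>150)&(h[...,2]>60); m[:230]=0;m[:,:240]=0;m[330:]=0;m[:,300:]=0
    y,x=np.nonzero(m); return x.mean(),y.mean()
for i in(s2,s): print(red(i),onz('side',red(i),.05)*1000)
E
```

```text
(np.float64(264.86713286713285), np.float64(287.90909090909093)) [[405.46725902 240.93619409  50.        ]]
(np.float64(264.86713286713285), np.float64(287.90909090909093)) [[405.46725902 240.93619409  50.        ]]
```

View pics/c5.png

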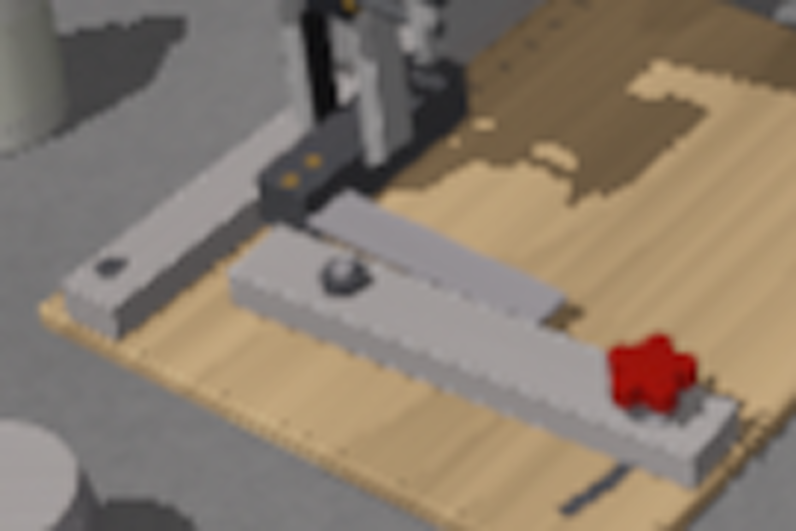

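The fence has not moved: the knob centroid is unchanged at px (264.9,287.9) and the blade tip has just reached the fence. I keep creeping.

>>> carry_out(
  increments=[
    [255,[0.5,0,0],0],
    [255,[0.5,0,0],0],
    [255,[0,0,0],0],
    [255,[0,0,0],0],
  ],
)

```text
time: 14.0
tool_pos: [0.6217, 0.2123, 0.047]
ee_rot: [-3.139, 0.004, 1.716]
wrist_force: [-3.6, -6.4, -7.6]
width: 0.0274
finger_force: 29.9
```

>>> carry_out(
  increments=[
    [255,[0.5,0,0],0],
    [255,[0.5,0,0],0],
    [255,[0,0,0],0],
    [255,[0,0,0],0],
  ],
)

```text
time: 14.4
tool_pos: [0.6215, 0.2134, 0.047]
ee_rot: [-3.138, 0.004, 1.716]
wrist_force: [-3.8, -5.7, -6.3]
width: 0.0272
finger_force: 30.0
```

>>> carry_out(
  increments=[
    [255,[0.5,0,0],0],
    [255,[0.5,0,0],0],
    [255,[0,0,0],0],
    [255,[0,0,0],0],
  ],
)

```text
time: 14.8
tool_pos: [0.6212, 0.2144, 0.0469]
ee_rot: [-3.138, 0.004, 1.716]
wrist_force: [-3.9, -4.7, -8.0]
width: 0.0275
finger_force: 30.0
```

>>> carry_out(
  increments=[
    [255,[0.5,0.5,0],0],
    [255,[0.5,0.5,0],0],
    [255,[0,0,0],0],
    [255,[0,0,0],0],
  ],
)

```text
time: 15.2
tool_pos: [0.6214, 0.215, 0.0467]
ee_rot: [-3.136, 0.005, 1.716]
wrist_force: [-5.2, -5.6, -6.7]
width: 0.0279
finger_force: 29.9
```

>>> carry_out(
  increments=[
    [255,[0.5,0,0],0],
    [255,[0.5,0,0],0],
    [255,[0,0,0],0],
    [255,[0,0,0],0],
  ],
)

```text
time: 15.6
tool_pos: [0.6212, 0.216, 0.0466]
ee_rot: [-3.136, 0.005, 1.716]
wrist_force: [-4.9, -6.5, -7.3]
width: 0.0278
finger_force: 29.9
```

>>> carry_out(
  increments=[
    [255,[0.5,0,0],0],
    [255,[0,0,0],0],
    [255,[0,0,0],0],
  ],
)

```text
time: 15.9
tool_pos: [0.6211, 0.2165, 0.0465]
ee_rot: [-3.136, 0.005, 1.716]
wrist_force: [-5.6, -6.8, -7.1]
width: 0.0275
finger_force: 30.0
```

>>> carry_out(
  increments=[
    [255,[0.5,0,0],0],
    [255,[0,0,0],0],
    [255,[0,0,0],0],
  ],
)

```text
time: 16.2
tool_pos: [0.621, 0.217, 0.0465]
ee_rot: [-3.136, 0.005, 1.716]
wrist_force: [-5.7, -6.6, -7.6]
width: 0.0277
finger_force: 30.0
```

>>> carry_out(
  increments=[
    [255,[0.5,0,0],0],
    [255,[0,0,0],0],
    [255,[0,0,0],0],
  ],
)

```text
time: 16.5
tool_pos: [0.6209, 0.2174, 0.0464]
ee_rot: [-3.136, 0.005, 1.716]
wrist_force: [-4.7, -6.0, -7.8]
width: 0.0274
finger_force: 30.0
```

```bash
cat >> h.py <<'E'
def red(s):
    h=cv2.cvtColor(s,cv2.COLOR_BGR2HSV); m=((h[...,0]<8)|(h[...,0]>172))&(h[...,1]>150)&(h[...,2]>60); m[:230]=0;m[:,:230]=0;m[330:]=0;m[:,300:]=0
    y,x=np.nonzero(m); return x.mean(),y.mean()
def knob():
    # angle of knob about the bolt minus jig yaw, relative to the start (lean .0736)
    b=np.array([536.0,169.4])+35*np.array([.9893,.1459])+103*np.array([-.1459,.9893])
    a=[]
    for f in (cv2.imread('pics/s2.png'),robot.snapshot('side')):
        p=onz('side',red(f),.05)[0,:2]*1000-b; a.append(np.arctan2(-p[1],-p[0])); 
    print('lean now',.0736+a[1]-a[0],'abs',a[1]-.1464,a[0]-.1464)
E
python3 -c "
from h import *
knob()"
```

```text
lean now 0.009400905227004874 abs 0.02139626899485933 0.08559536376785445
```

>>> carry_out(
  increments=[
    [255,[0.5,0,0],0],
    [255,[0,0,0],0],
    [255,[0,0,0],0],
  ],
)

```text
time: 16.85
tool_pos: [0.6209, 0.2176, 0.0464]
ee_rot: [-3.136, 0.006, 1.716]
wrist_force: [-4.7, -7.3, -7.6]
width: 0.0276
finger_force: 30.0
```

>>> carry_out(
  increments=[
    [255,[0.5,0,0],0],
    [255,[0,0,0],0],
    [255,[0,0,0],0],
  ],
)

```text
time: 17.15
tool_pos: [0.6209, 0.2176, 0.0465]
ee_rot: [-3.136, 0.006, 1.716]
wrist_force: [-5.4, -8.4, -7.2]
width: 0.0277
finger_force: 30.0
```

>>> carry_out(
  increments=[
    [255,[0.5,0,0],0],
    [255,[0,0,0],0],
    [255,[0,0,0],0],
  ],
)

```text
time: 17.45
tool_pos: [0.6209, 0.2176, 0.0464]
ee_rot: [-3.136, 0.007, 1.716]
wrist_force: [-4.8, -10.0, -7.3]
width: 0.0276
finger_force: 30.0
```

>>> carry_out(
  increments=[
    [255,[0,0.5,0],0],
    [255,[0,0.5,0],0],
    [255,[0.5,0,0],0],
    [255,[0,0,0],0],
    [255,[0,0,0],0],
    [255,[0,0,0],0],
  ],
)

```text
time: 18.05
tool_pos: [0.621, 0.2176, 0.0464]
ee_rot: [-3.133, 0.008, 1.716]
wrist_force: [-7.4, -10.3, -5.3]
width: 0.0281
finger_force: 30.0
```

```bash
python3 -c "
from h import *
for _ in range(3):
    knob();o=robot.get_obs();print(np.round(o['tool_pos']*1000,1),np.round(o['ee_rot'],4),np.round(o['wrist_force'],1),np.round(o['wrist_torque'],2))
s=snap('side','s4.png')
cv2.imwrite('pics/c6.png',cv2.resize(s[225:315,155:290],None,fx=5.9,fy=5.9,interpolation=cv2.INTER_CUBIC))
"
```

```text
lean now 0.007878177265151526 abs 0.01987354103300598 0.08559536376785445
[620.9 217.7  46.4] [-3.1333  0.0081  1.7156] [-7.1 -9.7 -5.8] [-2.06  1.37  0.29]
lean now 0.007878177265151526 abs 0.01987354103300598 0.08559536376785445
[620.9 217.7  46.4] [-3.1334  0.0081  1.7157] [ -7.7 -11.1  -5.3] [-2.1   1.32  0.27]
lean now 0.00854208907167922 abs 0.020537452839533676 0.08559536376785445
[621.  217.7  46.4] [-3.1334  0.0081  1.7156] [ -7.1 -11.1  -4.6] [-2.16  1.34  0.29]
```

View pics/c6.png

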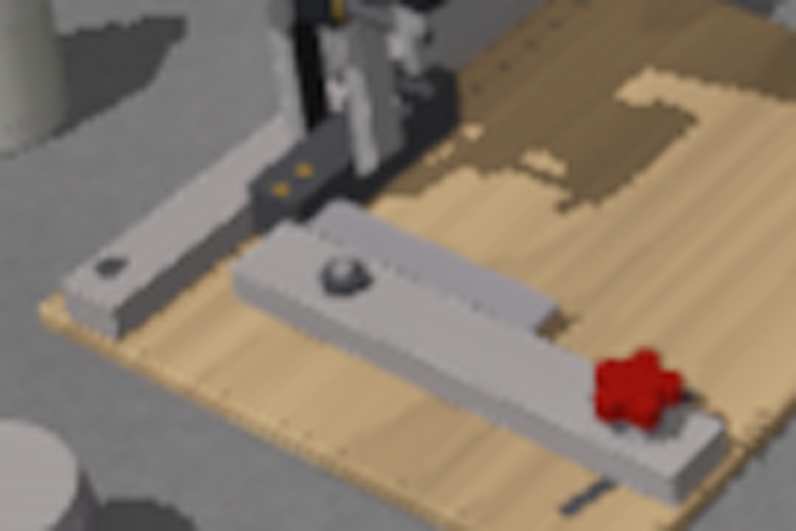

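Both contacts look closed: the blade edge runs along the swing fence and the stock end sits at the back fence. I measure the fence's angle against the board's edge before trusting it.

```bash
cat >> h.py <<'E'
def fence(im):
    k=4; g=cv2.resize(im,None,fx=k,fy=k,interpolation=cv2.INTER_CUBIC)
    S=cv2.GaussianBlur(cv2.cvtColor(g,cv2.COLOR_BGR2HSV)[...,1],(5,5),0).astype(int)
    w=S>60; F=[];B=[]
    for c in range(200*k,262*k,2):
        # wood strip between fence's outer face (above) and table (below)
        y0=int(k*(283+(c/k-200)*.55)) # seed inside strip
        col=w[:,c]; 
        if not col[y0]: continue
        a=y0
        while col[a]: a-=1
        b=y0
        while col[b]: b+=1
        F.append(((c+.5)/k-.5,(a+1)/k-.5));B.append(((c+.5)/k-.5,b/k-.5))
    out=[]
    for P,z in((F,.012),(B,0.)):
        q=(onz('side',np.array(P),z)[:,:2]*1000).astype(np.float32)
        v=cv2.fitLine(q,cv2.DIST_HUBER,0,.01,.01).ravel(); r=np.abs((q-v[2:])@[-v[1],v[0]])
        out.append(np.arctan(v[1]/v[0])); print(len(P),'rms',r.std().round(2),np.ptp(q[:,0]).round(),out[-1].round(4),end=' ')
    print('fence-board',(out[0]-out[1]).round(4))
E
python3 -c "
from h import *
for n in('s0','s2','s3','s4'):fence(cv2.imread('pics/%s.png'%n))"
```

```text
119 rms 6.37 181.0 0.2058 119 rms 7.36 170.0 0.1435 fence-board 0.0622
119 rms 6.28 181.0 0.2036 119 rms 7.33 171.0 0.1451 fence-board 0.0585
119 rms 6.72 181.0 0.2135 119 rms 7.35 170.0 0.1438 fence-board 0.0696
119 rms 3.85 189.0 0.1489 119 rms 7.87 170.0 0.1451 fence-board 0.0038
```

```bash
python3 - <<'E'
t=open('h.py').read()
t=t.replace("        v=cv2.fitLine(q","        for _ in range(12):\n            v=cv2.fitLine(q,cv2.DIST_L1,0,.01,.01).ravel(); d=np.abs((q-v[2:])@[-v[1],v[0]]); q=q[d<max(1.2,2*np.median(d))]\n        v=cv2.fitLine(q").replace("print(len(P)","print(len(q)")
open('h.py','w').write(t)
from h import *
for n in('s0','s2','s3','s4'):fence(cv2.imread('pics/%s.png'%n))
for _ in range(2):fence(robot.snapshot('side'))
E
```

```text
97 rms 0.23 145.0 0.2162 103 rms 0.17 160.0 0.1445 fence-board 0.0717
100 rms 0.19 146.0 0.215 103 rms 0.15 160.0 0.1434 fence-board 0.0715
101 rms 0.21 146.0 0.2158 103 rms 0.19 160.0 0.1425 fence-board 0.0733
105 rms 0.23 189.0 0.1484 102 rms 0.16 160.0 0.1429 fence-board 0.0055
105 rms 0.22 189.0 0.1479 102 rms 0.16 160.0 0.1429 fence-board 0.005
105 rms 0.21 189.0 0.1481 102 rms 0.16 160.0 0.1429 fence-board 0.0051
```

The fence is now 0.005 rad off square. I trim with a small clockwise twist and hold.

>>> carry_out(
  increments=[
    [255,[0,0,0],0.2],
    [255,[0,0,0],0.2],
    [255,[0,0,0],0],
    [255,[0,0,0],0],
    [255,[0,0,0],0],
    [255,[0,0,0],0],
    [255,[0,0,0],0],
    [255,[0,0,0],0],
  ],
)

```text
time: 19.15
tool_pos: [0.6209, 0.2177, 0.0464]
ee_rot: [-3.133, 0.008, 1.709]
wrist_force: [-6.8, -10.8, -5.1]
width: 0.0275
finger_force: 30.1
```

>>> carry_out(
  increments=[
    [255,[0,0,0],0],
    [255,[0,0,0],0],
    [255,[0,0,0],0],
    [255,[0,0,0],0],
    [255,[0,0,0],0],
    [255,[0,0,0],0],
    [255,[0,0,0],0],
    [255,[0,0,0],0],
  ],
)

```text
time: 19.95
tool_pos: [0.621, 0.2177, 0.0464]
ee_rot: [-3.134, 0.008, 1.709]
wrist_force: [-7.9, -11.2, -6.1]
width: 0.0277
finger_force: 30.1
```

```bash
python3 -c "
from h import *
for _ in range(2):
    fence(robot.snapshot('side'));o=robot.get_obs();print(np.round(o['tool_pos']*1000,1),np.round(o['ee_rot'],4),np.round(o['wrist_force'],1),np.round(o['wrist_torque'],2))
knob()"
```

```text
105 rms 0.23 189.0 0.1483 102 rms 0.16 160.0 0.1429 fence-board 0.0053
[620.9 217.7  46.4] [-3.1335  0.0083  1.7092] [ -7.  -10.2  -6. ] [-2.12  1.31  0.52]
105 rms 0.2 189.0 0.1475 102 rms 0.16 160.0 0.1429 fence-board 0.0046
[621.  217.7  46.4] [-3.1336  0.0082  1.7092] [ -7.9 -10.6  -5.1] [-2.12  1.4   0.5 ]
lean now 0.007878177265151526 abs 0.01987354103300598 0.08559536376785445
```

Twisting the tool 0.007 rad only raised the torque and the square did not turn, so the stock is flush on the back fence and the 0.005 is measuring bias. I untwist, press slightly more along the swing fence, and hold.

>>> carry_out(
  increments=[
    [255,[0,0,0],-0.2],
    [255,[0.5,0,0],0],
    [255,[0.5,0,0],0],
    [255,[0,0,0],0],
    [255,[0,0,0],0],
    [255,[0,0,0],0],
    [255,[0,0,0],0],
    [255,[0,0,0],0],
  ],
)

```text
time: 20.9
tool_pos: [0.6209, 0.2177, 0.0464]
ee_rot: [-3.133, 0.01, 1.712]
wrist_force: [-7.7, -13.7, -5.3]
width: 0.0278
finger_force: 30.0
```

>>> carry_out(
  increments=[
    [255,[0,0,0],0],
    [255,[0,0,0],0],
    [255,[0,0,0],0],
    [255,[0,0,0],0],
    [255,[0,0,0],0],
    [255,[0,0,0],0],
    [255,[0,0,0],0],
    [255,[0,0,0],0],
  ],
)

```text
time: 21.7
tool_pos: [0.6209, 0.2177, 0.0464]
ee_rot: [-3.133, 0.01, 1.712]
wrist_force: [-6.8, -12.8, -5.6]
width: 0.0278
finger_force: 30.1
```

>>> carry_out(
  increments=[
    [255,[-0.5,0,0],0],
    [255,[-0.5,0,0],0],
    [255,[-0.5,0,0],0],
    [255,[-0.5,0,0],0],
    [255,[-1,0,0],-0.2],
    [255,[-1,0,0],0],
    [255,[-1,0,0],0],
    [255,[-1,0,0],0],
  ],
)

```text
time: 22.5
tool_pos: [0.621, 0.2172, 0.0465]
ee_rot: [-3.134, -0.0, 1.717]
wrist_force: [-8.0, -0.8, -6.4]
width: 0.0275
finger_force: 30.0
```

>>> carry_out(
  increments=[
    [255,[-2,-1,0],0],
    [255,[-3,-2,0],0],
    [255,[-5,-3,0],0],
    [255,[-5,-3,0],0],
    [255,[-5,-3,0],0],
    [255,[0,0,0],0],
    [255,[0,0,0],0],
    [255,[0,0,0],0],
  ],
)

```text
time: 23.3
tool_pos: [0.6153, 0.196, 0.0481]
ee_rot: [3.141, -0.0, 1.716]
wrist_force: [0.2, 1.1, -7.4]
width: 0.0276
finger_force: 30.0
```

```bash
python3 -c "
from h import *
for _ in range(2):fence(robot.snapshot('side'))
knob()"
```

```text
105 rms 0.23 189.0 0.148 102 rms 0.16 160.0 0.1423 fence-board 0.0057
105 rms 0.24 189.0 0.148 102 rms 0.16 160.0 0.1429 fence-board 0.0051
lean now 0.007878177265151526 abs 0.01987354103300598 0.08559536376785445
```

The fence stayed put when I drew away. Now I carry the square back to the mat.

>>> carry_out(
  increments=[
    [255,[0,0,-10],0],
    [255,[0,0,-20],0],
    [255,[0,0,-30],0],
    [255,[0,0,-30],0],
    [255,[0,0,0],0],
    [255,[-20,-5,0],0],
    [255,[-40,-10,0],0],
    [255,[-40,-10,0],0],
  ],
)

```text
time: 24.25
tool_pos: [0.6038, 0.0929, 0.1362]
ee_rot: [-3.139, 0.0, 1.718]
wrist_force: [0.7, -0.5, -7.6]
width: 0.0276
finger_force: 30.0
```

>>> carry_out(
  increments=[
    [255,[-40,-10,0],0],
    [255,[-40,-10,0],0],
    [255,[-40,-10,0],0],
    [255,[-40,-10,0],0],
    [255,[-40,-10,0],0],
    [255,[-40,-10,0],0],
    [255,[-40,-10,0],0],
    [255,[-25,-5,0],0],
  ],
)

```text
time: 25.05
tool_pos: [0.5733, -0.2224, 0.1363]
ee_rot: [-3.139, 0.001, 1.714]
wrist_force: [-0.2, 0.0, -7.1]
width: 0.028
finger_force: 30.0
```

>>> carry_out(
  increments=[
    [255,[0,0,0],6.8],
    [255,[0,0,0],6.7],
    [255,[0,0,30],0],
    [255,[0,0,30],0],
    [255,[0,0,20],0],
    [255,[0,0,10],0],
    [255,[0,0,0],0],
    [255,[0,0,0],0],
  ],
)

```text
time: 25.85
tool_pos: [0.5753, -0.2195, 0.0486]
ee_rot: [3.14, 0.0, 1.481]
wrist_force: [0.8, 0.4, -7.7]
width: 0.0276
finger_force: 30.0
```

Mat contact should come at z ≈ 0.038.

>>> carry_out(
  increments=[
    [255,[0,0,4],0],
    [255,[0,0,2],0],
    [255,[0,0,1],0],
    [255,[0,0,1],0],
    [255,[0,0,0.5],0],
    [255,[0,0,0],0],
    [255,[0,0,0],0],
    [255,[0,0,0],0],
  ],
)

```text
time: 26.65
tool_pos: [0.5748, -0.2194, 0.0396]
ee_rot: [3.141, 0.0, 1.481]
wrist_force: [0.3, -0.4, -7.8]
width: 0.0275
finger_force: 30.0
```

>>> carry_out(
  increments=[
    [255,[0,0,0.5],0],
    [255,[0,0,0.5],0],
    [255,[0,0,0.5],0],
    [255,[0,0,0],0],
    [255,[0,0,0],0],
  ],
)

```text
time: 27.15
tool_pos: [0.5748, -0.2193, 0.038]
ee_rot: [3.142, 0.0, 1.481]
wrist_force: [0.0, 0.4, -7.7]
width: 0.0276
finger_force: 30.0
```

>>> carry_out(
  increments=[
    [255,[0,0,0.5],0],
    [255,[0,0,0.5],0],
    [255,[0,0,0],0],
    [255,[0,0,0],0],
    [255,[0,0,0],0],
  ],
)

```text
time: 27.65
tool_pos: [0.5748, -0.2194, 0.0379]
ee_rot: [3.141, 0.0, 1.481]
wrist_force: [-2.1, 1.3, 0.6]
width: 0.0279
finger_force: 29.9
```

Landed. Opening slowly, then rising and backing off so the cameras can see.

>>> carry_out(
  increments=[
    [180,[0,0,0],0],
    [160,[0,0,0],0],
    [120,[0,0,0],0],
    [60,[0,0,0],0],
    [0,[0,0,0],0],
    [0,[0,0,0],0],
    [0,[0,0,0],0],
    [0,[0,0,0],0],
  ],
)

```text
time: 28.45
tool_pos: [0.5748, -0.2194, 0.0369]
ee_rot: [3.142, 0.0, 1.481]
wrist_force: [-0.6, -0.2, -1.5]
width: 0.0799
finger_force: 0.0
```

>>> carry_out(
  increments=[
    [0,[0,0,-10],0],
    [0,[0,0,-25],0],
    [0,[0,0,-40],0],
    [0,[0,0,-40],0],
    [0,[0,0,-40],0],
    [0,[0,0,-30],0],
    [0,[0,0,0],0],
    [0,[0,0,0],0],
  ],
)

```text
time: 29.25
tool_pos: [0.5751, -0.2195, 0.2232]
ee_rot: [3.139, 0.001, 1.481]
wrist_force: [-0.1, 0.0, -0.5]
width: 0.0943
finger_force: 0.0
```

>>> carry_out(
  increments=[
    [0,[-20,-25,0],0],
    [0,[-30,-35,0],0],
    [0,[-30,-35,0],0],
    [0,[-30,-35,0],0],
    [0,[-30,-35,0],0],
    [0,[-30,-35,0],0],
    [0,[-30,-35,0],0],
    [0,[-20,-25,0],0],
  ],
)

```text
time: 30.05
tool_pos: [0.293, -0.4153, 0.2194]
ee_rot: [-3.138, -0.003, 1.479]
wrist_force: [-0.4, -0.1, 0.4]
width: 0.0942
finger_force: 0.0
```

```bash
python3 - <<'E'
from h import *
im=snap('top','t9.png')
def ang(im):
    x0,y0,x1,y1=185,170,232,245;k=4
    b=cv2.resize(im[y0:y1,x0:x1],None,fx=k,fy=k,interpolation=cv2.INTER_CUBIC)
    h=cv2.cvtColor(b,cv2.COLOR_BGR2HSV); m=((h[...,1]<45)&(h[...,2]>165)).astype(np.uint8)
    m=cv2.morphologyEx(cv2.morphologyEx(m,2,np.ones((9,9))),3,np.ones((15,15)))
    c=max(cv2.findContours(m,0,1)[0],key=cv2.contourArea)[:,0]
    w=onz('top',(c+.5)/k-.5+[x0,y0],.031)[:,:2]*1000
    r=cv2.minAreaRect(w.astype(np.float32));q=cv2.boxPoints(r);d=max((q[1]-q[0],q[2]-q[1]),key=lambda d:np.hypot(*d))
    return np.arctan(d[1]/d[0])-.1464,r[1]
print(ang(cv2.imread('pics/t0.png')),ang(im)); fence(robot.snapshot('side'))
cv2.imwrite('pics/c9.png',cv2.resize(im[130:280,160:480],None,fx=2.5,fy=2.5,interpolation=cv2.INTER_CUBIC))
E
```

```text
(np.float32(0.073640004), (178.19757080078125, 35.58403015136719)) (np.float32(0.00337708), (175.54061889648438, 35.76890563964844))
106 rms 0.22 189.0 0.1491 103 rms 0.16 160.0 0.1432 fence-board 0.0059
```

View pics/c9.png

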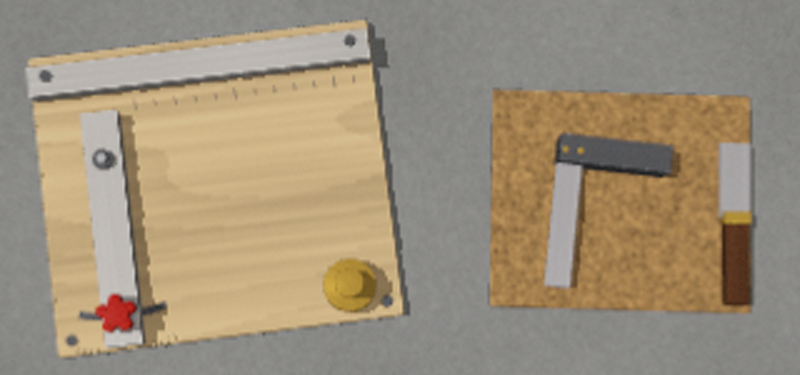

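The swing fence is square to within about 0.003–0.006 rad. The square lies flat on the mat with its stock at crop (615,155), and the weight and knife are undisturbed. Handing in.

>>> carry_out(
  increments=[
    [0,[0,0,0],0],
    [0,[0,0,0],0],
    [0,[0,0,0],0],
  ],
)

```text
time: 30.45
tool_pos: [0.297, -0.4141, 0.2214]
ee_rot: [-3.141, -0.001, 1.483]
wrist_force: [0.0, 0.0, -0.8]
width: 0.0942
finger_force: 0.0
```

```bash
python3 -c "
from bench import robot
print(robot.close_job())"
```

```text
the job is handed in; nothing more can be done
None
```

The job is handed in at about 30 s, with no verdict returned: the swing fence measures within about 0.006 rad of square, the square was held against both fences for over a second and lies released on the mat, and the weight and knife look unmoved (the tin was not re-checked).

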